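# Pack the amber reagents into the bench caddy

### The arm

A 6-joint arm with a two-finger parallel gripper is mounted at the origin on the work surface. World frame = base frame: x ahead of the robot, y to its left, z up, the work surface at z = 0. Lengths are in m, angles in degrees, forces in N, time in s.
With the tool pointing down it reaches from about 0.3 to 0.85 m from the base axis. Payload 5.4 kg.
Tool frame: the origin (TCP) lies at the centre of the arm's flange, where the gripper is bolted on; the fingertips stand 173 mm ahead of it and the grasp point (between the pads) lies 155 mm ahead of it; y points along the fingers, x is the direction in which the jaws open and shut, and the axes are right-handed (so a half turn about y gives the same grasp; the last joint's range is limited). The gripper opens to 85 mm and grips with 20 to 120 N. Pads are 22 mm wide; open, the fingers measure 114 mm over their backs; the gripper's body (76 mm by 85 mm) begins 54 mm behind the grasp point. The pads swing forward as they close: fully open they stand 13 mm farther back than shut.
Start: joints at [57.519, 9.076, 91.501, -0, 79.423, -12.038], TCP at [0.201, 0.539, 0.405] pointing down, gripper open.
Joint ranges: [-166.64, 166.64], [-54.1, 131.32], [10.49, 154.53], [-73.88, 253.88], [9.74, 151.15], [-171.62, 171.62]. Speed limits (degrees/s): [147.25, 147.25, 180, 180, 180, 180].

### API

Orientations are given as [roll, pitch, yaw] about the fixed x, y, z axes, in that order (R = Rz(yaw) Ry(pitch) Rx(roll)).
In Python, from cell import ctrl, grab_frame, calibration gives the robot as it stands.
- The arm moves only by the tool play_rows, never from a script. Its argument "plan" is a list of rows, each a list of 5 numbers: the opening, from 0 (shut) to 1 (fully open), then the shift along the tool's x, y, z in m, then the turn about the tool's y in rad. In form: [[jaw, tx, ty, tz, yaw], ...]. A call has 1 to 8 rows; each row shifts and turns the commanded pose from where the row before left it, along the tool's axes as they then stand; what a row does not reach is not made up. A row lasts 1/8 s, in which the tool goes at most 62.5 mm and 10.7 degrees, less where a joint would pass 70% of its speed; a pose out of reach is approached as far as the arm can. A call is refused whole if a number of a shift passes 0.0625 or a number of a turn 0.188, either way. A call with a gripper value outside its range is refused whole. The fingers move at their own pace and stop on an object; "squeeze" is the grip in N (left out, the last holds). Time passes only in rows, so rows that do not move let the fingers close. It gives the time, the measured TCP pose, the force and the opening at its end, in the units of the state.
- ctrl.get_state(): the state, without advancing time (a new reading comes with each control period).
- grab_frame(name): name is "scene" or "top" or "wrist"; returns the picture (480x640x3 uint8, red, green, blue); there is no depth.
- calibration(name): a dict with "vfov" (degrees; the focal length in pixels is half the picture's height over the tangent of half this angle, whatever the lens; pixels are square), "cx", "cy" (the principal point, pixels), "rvec" (rotation vector, rad) and "tvec" (3), from world to camera coordinates, as OpenCV has them; the wrist camera has in their place "tool_from_camera" (4x4, takes a point from camera to tool coordinates, whose origin is the TCP and whose axes are the tool frame's). Camera axes: x right, y down, z forward; pixel columns grow to the right and rows downward; lengths in m; the calibration is good to about 2 mm. A picture is of the moment at which its call begins: read the wrist's pose just before it. calibration takes no time and is no camera call.
- ctrl.job_done(): hands the job in, once; it reports no verdict.
The state is a dict: "time_s": time; "joint_pos": joint angles; "dq": joint speeds; "effort": joint torques, N m; "tcp_pos": TCP position; "tool_rot": TCP orientation; "wrist_force": force on the tool from outside, world axes, zero at the start; "torque": the same for the moment, N m; "width": opening from 0.0 (shut) to 1.0 (fully open).
Only numpy, scipy, OpenCV 4.12 (cv2) and the standard library are available. Lean on these libraries where they do the work, as an engineer would, in place of code of your own. Each camera call takes 0.05 s, during which the arm holds its last target. There are 200 camera calls.

### The job

Pack the four amber glass reagent bottles into the grey caddy, each standing in the bay whose pad has the colour of its cap. Keep the bottles upright and set them down gently without dropping them; leave the two white plastic bottles, whose caps look alike, where they stand.

Things in the scene. Friction and masses are not known exactly. Their poses are not given: they have to be found in the camera images.
- amber_red_mid (a point): Small amber (brown) glass reagent bottle with a red cap and a white label band; goes into the caddy. Loose, upright, 100 mm tall, 0.09 to 0.19 kg: body 42 mm across up to 58 mm above the underside, neck 25 mm, tight screw cap 28 mm across from 70 to 100 mm (good to grip). Point: on the axis, 50 mm above the underside; z up.
- amber_blue_mid (a point): Small amber (brown) glass reagent bottle with a blue cap and a white label band; goes into the caddy. Loose, upright, 100 mm tall, 0.09 to 0.19 kg: body 42 mm across up to 58 mm above the underside, neck 25 mm, tight screw cap 28 mm across from 70 to 100 mm (good to grip). Point: on the axis, 50 mm above the underside; z up.
- amber_yellow_mid (a point): Small amber (brown) glass reagent bottle with a yellow cap and a white label band; goes into the caddy. Loose, upright, 100 mm tall, 0.09 to 0.19 kg: body 42 mm across up to 58 mm above the underside, neck 25 mm, tight screw cap 28 mm across from 70 to 100 mm (good to grip). Point: on the axis, 50 mm above the underside; z up.
- amber_green_mid (a point): Small amber (brown) glass reagent bottle with a green cap and a white label band; goes into the caddy. Loose, upright, 100 mm tall, 0.09 to 0.19 kg: body 42 mm across up to 58 mm above the underside, neck 25 mm, tight screw cap 28 mm across from 70 to 100 mm (good to grip). Point: on the axis, 50 mm above the underside; z up.
- white_red_mid (a point): Look-alike: white plastic bottle of the same shape with a red cap; stays where it stands. Loose, upright, 100 mm tall, 0.09 to 0.19 kg: body 42 mm across up to 58 mm above the underside, neck 25 mm, tight screw cap 28 mm across from 70 to 100 mm (good to grip). Point: on the axis, 50 mm above the underside; z up.
- white_blue_mid (a point): Look-alike: white plastic bottle of the same shape with a blue cap; stays where it stands. Loose, upright, 100 mm tall, 0.09 to 0.19 kg: body 42 mm across up to 58 mm above the underside, neck 25 mm, tight screw cap 28 mm across from 70 to 100 mm (good to grip). Point: on the axis, 50 mm above the underside; z up.
- pad_red_top (a point): Red pad, 66 mm square, flooring one bay of the caddy: place of the red-capped bottle. Point: centre of its top face, 7 mm above the bench; x, y along the walls. Caddy: fixed grey tray 158 mm square, 2 x 2 bays 70 mm square inside, centres 76 mm apart, walls 6 mm thick, 28 mm high; handles 24 mm high stick out 20 mm at two sides. Colours vary in place.
- pad_blue_top (a point): Blue pad, 66 mm square, flooring one bay of the caddy: place of the blue-capped bottle. Point: centre of its top face, 7 mm above the bench; x, y along the walls. Caddy: fixed grey tray 158 mm square, 2 x 2 bays 70 mm square inside, centres 76 mm apart, walls 6 mm thick, 28 mm high; handles 24 mm high stick out 20 mm at two sides. Colours vary in place.
- pad_yellow_top (a point): Yellow pad, 66 mm square, flooring one bay of the caddy: place of the yellow-capped bottle. Point: centre of its top face, 7 mm above the bench; x, y along the walls. Caddy: fixed grey tray 158 mm square, 2 x 2 bays 70 mm square inside, centres 76 mm apart, walls 6 mm thick, 28 mm high; handles 24 mm high stick out 20 mm at two sides. Colours vary in place.
- pad_green_top (a point): Green pad, 66 mm square, flooring one bay of the caddy: place of the green-capped bottle. Point: centre of its top face, 7 mm above the bench; x, y along the walls. Caddy: fixed grey tray 158 mm square, 2 x 2 bays 70 mm square inside, centres 76 mm apart, walls 6 mm thick, 28 mm high; handles 24 mm high stick out 20 mm at two sides. Colours vary in place.
Things that resemble listed ones, but are neither listed nor needed, are in the scene too. What is meant by the part that bears pad_yellow_top is not black, and is the larger of those in its own colour. Of the things that look like the part that bears pad_red_top, the smaller one is meant.

How it is judged:
By the outcome, as a careful person would: the job done as asked, in the order asked, and still so for the second after the job is handed in, with the robot touching nothing.
It also fails if it takes over 115 s, if anything falls off the work surface, if the arm or the gripper's body presses on something with over 40 N, if the wrist force passes 120 N, or if a joint passes its speed limit or range.

## Working session

There is one attempt and no reset: what is moved stays moved. The work goes in short steps, Python scripts to look and compute and a tool call to move; the robot and the scene stay as the last step left them, time stands still between calls to the robot, and variables do not carry over. Pictures are saved under pics/ and viewed, about 12 in all and at most 16, crops included, and the job is handed in when it is done.

Besides the shell and the picture viewer there is one more tool, called after "Request:" by a JSON object that holds its "api" and its "payload", one argument or row to a line. play_rows: Moves the arm, as the interface text tells. Its arguments: {"type":"object","properties":{"plan":{"type":"array"},"squeeze":{"type":"number"}},"required":["plan"]}

```bash
mkdir -p pics; ls; python3 - <<'E'
from cell import ctrl, grab_frame, calibration
import cv2
for n in ("scene","top","wrist"):
    cv2.imwrite(f"pics/{n}0.png", grab_frame(n)[:,:,::-1])
    print(n, calibration(n))
print(ctrl.get_state())
E
```

```text
pics
scene {'vfov': 55.00099184136347, 'cx': 326.6278904144743, 'cy': 238.76899224378226, 'rvec': array([ 2.24017576,  1.05089909, -0.41214367]), 'tvec': array([-0.31627035, -0.23029493,  1.17741411])}
top {'vfov': 42.8578016667092, 'cx': 320.80943689005346, 'cy': 241.25918567587345, 'rvec': array([ 2.15897687, -2.13029595,  0.15366022]), 'tvec': array([0.02651196, 0.4995791 , 1.39298282])}
wrist {'vfov': 69.12901016553491, 'cx': 319.74041024185715, 'cy': 242.45472644774367, 'tool_from_camera': array([[ 9.99999647e-01, -7.20721066e-04, -4.31188999e-04,
         1.36611106e-04],
       [ 1.75749129e-04, -3.22463949e-01,  9.46581730e-01,
         3.10184822e-02],
       [-8.21264301e-04, -9.46581472e-01, -3.22463709e-01,
         8.23690254e-02],
       [ 0.00000000e+00,  0.00000000e+00,  0.00000000e+00,
         1.00000000e+00]])}
{'time_s': 0.15, 'joint_pos': array([ 5.75184287e+01,  9.10534780e+00,  9.15568934e+01, -7.66001042e-04,
        7.94245190e+01, -1.20387254e+01]), 'dq': array([-0.06083603, -0.08723614, -0.1341276 , -0.05991052, -0.0904999 ,
       -0.06065184]), 'effort': array([ 1.02935872e-03, -3.96377850e+01, -3.31785321e+01, -3.24652665e-04,
        5.40841647e-03, -1.49631620e-05]), 'tcp_pos': array([0.20073839, 0.53858239, 0.40392186]), 'tool_rot': array([-8.99826404e+01,  8.50090301e-02,  6.95573081e+01]), 'wrist_force': array([-0.35304237, -0.01799485, -0.27617685]), 'torque': array([-0.04900457, -0.06547525, -0.03723784]), 'width': 1.0001128636087915}
```

View pics/top0.png

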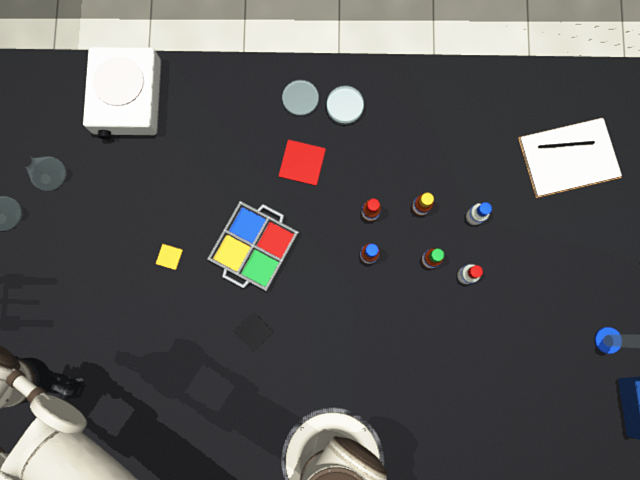

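View pics/scene0.png

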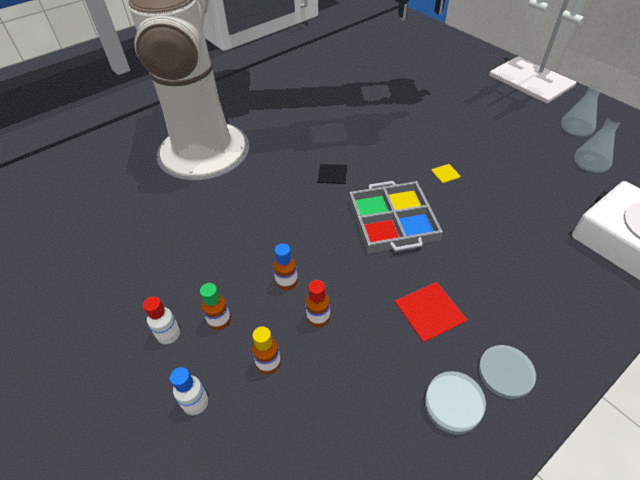

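```bash
cat > h.py <<'E'
import numpy as np, cv2
from cell import ctrl, grab_frame, calibration
from scipy.spatial.transform import Rotation as Rn
HUE={'red':[(0,7),(173,180)],'yellow':[(22,33)],'green':[(50,80)],'blue':[(100,125)]}
def blobs(img,col,amin=40):
    h=cv2.cvtColor(img,cv2.COLOR_RGB2HSV); m=np.zeros(h.shape[:2],np.uint8)
    for a,b in HUE[col]: m|=cv2.inRange(h,(a,150,90),(b,255,255))
    m=cv2.morphologyEx(m,cv2.MORPH_OPEN,np.ones((3,3)))
    n,_,s,c=cv2.connectedComponentsWithStats(m)
    return [(c[i],s[i,4],s[i,:4]) for i in range(1,n) if s[i,4]>=amin]
def cam(name,st=None):
    c=calibration(name); f=240/np.tan(np.radians(c['vfov']/2))
    if name=='wrist':
        T=c['tool_from_camera']; R=Rn.from_euler('xyz',st['tool_rot'],degrees=True).as_matrix()
        A=R@T[:3,:3]; o=R@T[:3,3]+st['tcp_pos']
    else:
        A=cv2.Rodrigues(c['rvec'])[0].T; o=-A@c['tvec']
    return f,c['cx'],c['cy'],A,o
def ray(name,uv,st=None):
    f,cx,cy,A,o=cam(name,st); d=A@np.array([(uv[0]-cx)/f,(uv[1]-cy)/f,1]); return o,d/np.linalg.norm(d)
def onz(name,uv,z,st=None):
    o,d=ray(name,uv,st); return o+d*(z-o[2])/d[2]
def tri(r):
    M=sum(np.eye(3)-np.outer(d,d) for o,d in r); b=sum((np.eye(3)-np.outer(d,d))@o for o,d in r)
    return np.linalg.solve(M,b)
def proj(name,p,st=None):
    f,cx,cy,A,o=cam(name,st); q=A.T@(np.asarray(p)-o); return np.array([f*q[0]/q[2]+cx,f*q[1]/q[2]+cy])
E
python3 - <<'E'
from h import *
np.set_printoptions(precision=4,suppress=True)
I={n:cv2.imread(f'pics/{n}0.png')[:,:,::-1].copy() for n in('top','scene')}
print('cams',cam('top')[4],cam('scene')[4])
for c in HUE:
    B={n:blobs(I[n],c) for n in I}
    for t in B['top']:
        print(c,'top',t[0].round(1),t[1],t[2],'z.007',onz('top',t[0],.007)[:2],'z.087',onz('top',t[0],.087)[:2])
        for s in B['scene']:
            r=[ray('top',t[0]),ray('scene',s[0])]; p=tri(r)
            e=max(np.linalg.norm(np.cross(p-o,d)) for o,d in r)
            if e<.004: print('    match',s[0].round(1),s[1],p,e)
E
```

```text
cams [0.2919 0.0282 1.4508] [ 0.9377 -0.3439  0.7361]
red top [301.7 162.1] 1534 [279 140  46  45] z.007 [0.6975 0.0824] z.087 [0.675  0.0794]
    match [430.2 311.3] 2382 [ 0.6996  0.0827 -0.0003] 7.432108731870077e-05
red top [373.  204.4] 137 [367 198  13  13] z.007 [ 0.5949 -0.0911] z.087 [ 0.5781 -0.0845]
    match [316.6 290.8] 319 [ 0.5778 -0.0846  0.088 ] 0.00028102488606226555
red top [274.9 239.4] 743 [258 222  35  35] z.007 [0.5065 0.1429] z.087 [0.4946 0.1366]
    match [380.8 230.4] 517 [0.5051 0.1421 0.0151] 0.0002452881524862976
red top [476. 271.] 135 [470 265  13  13] z.007 [ 0.4372 -0.3352] z.087 [ 0.4291 -0.3151]
    match [153.3 307.2] 348 [ 0.4293 -0.3137  0.0889] 0.0009938747490932842
yellow top [426.4 199.1] 143 [420 193  14  14] z.007 [ 0.6096 -0.2198] z.087 [ 0.592  -0.2061]
    match [262.1 338.1] 364 [ 0.592 -0.206  0.087] 0.00010899792316305212
yellow top [231.3 252.2] 725 [215 235  34  35] z.007 [0.4743 0.2461] z.087 [0.4642 0.234 ]
    match [404.1 199.7] 396 [0.4729 0.2443 0.016 ] 0.0004855034144933707
yellow top [168.6 256.4] 455 [156 244  26  25] z.00
[... 264 characters left out ...]
1664262564890281
blue top [484.3 208.4] 148 [477 202  15  13] z.007 [ 0.5886 -0.3587] z.087 [ 0.5721 -0.3373]
    match [181. 379.] 423 [ 0.5718 -0.3365  0.089 ] 0.00020098353970705748
blue top [246.9 224.6] 721 [230 208  35  34] z.007 [0.5414 0.211 ] z.087 [0.5276 0.2009]
    match [415.8 224.4] 495 [0.5401 0.21   0.0151] 8.573442564811642e-05
blue top [371.6 249.8] 128 [366 244  12  13] z.007 [ 0.4846 -0.0878] z.087 [ 0.4739 -0.0814]
    match [282.4 253.4] 281 [ 0.4739 -0.0813  0.0876] 9.564075216859735e-06
blue top [605.8 339.8] 383 [595 327  25  27] z.007 [ 0.2802 -0.6336] z.087 [ 0.2809 -0.5969]
blue top [637.6 391.1] 89 [635 381   5  26] z.007 [ 0.1645 -0.7005] z.087 [ 0.1716 -0.6601]
```

View pics/wrist0.png

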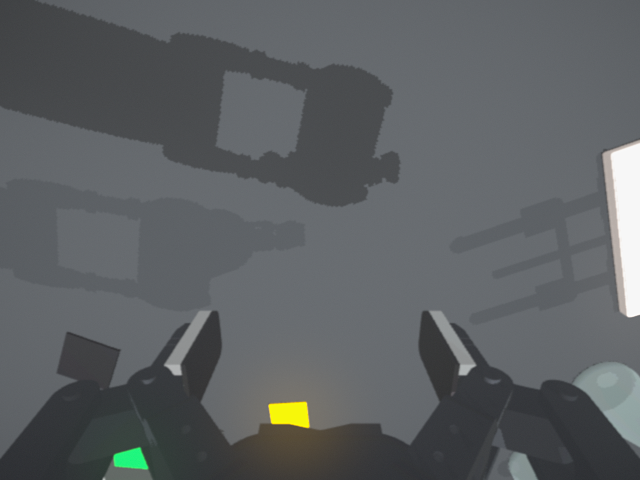

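Request:
{"api": "play_rows", "payload": {
  "plan": [
    [0.65,0,0,0,-0.165],
    [0.65,0,0,0,-0.165],
    [0.65,0,0,0,-0.165],
    [0.65,0,0,0,-0.165],
    [0.65,0,0,0,0],
    [0.65,0,0,0,0]
  ],
  "squeeze": 40
}}

```text
time_s: 0.9
tcp_pos: [0.2008, 0.5387, 0.4045]
tool_rot: [-90.0, 0.0, 107.2]
wrist_force: [-0.7, 0.4, 0.9]
width: 0.646
```

```bash
cat >> h.py <<'E'
BOT={'red':(.578,-.0845),'yellow':(.592,-.206),'green':(.469,-.232),'blue':(.4739,-.0813)}
PAD={'red':(.5065,.143),'yellow':(.4743,.2461),'blue':(.5414,.211),'green':(.440,.178)}
def delta(p):
    s=ctrl.get_state(); R=Rn.from_euler('xyz',s['tool_rot'],degrees=True).as_matrix()
    d=R.T@(np.array(p)-s['tcp_pos']); print(s['time_s'],s['tcp_pos'].round(4),s['tool_rot'].round(2),'F',s['wrist_force'].round(1),'w',s['width'].round(3),'delta',d.round(4))
E
python3 - <<'E'
from h import *
HUE['green']=[(40,85)]
I={n:cv2.imread(f'pics/{n}0.png')[:,:,::-1].copy() for n in('top','scene')}
h=cv2.cvtColor(I['top'],cv2.COLOR_RGB2HSV); print(h[250:264:2,434:442:3].tolist(), h[268,260],h[290:300:4,206:214:4].tolist())
for c in('red','blue','yellow'):
    for b in blobs(I['scene'],c): print(c,onz('scene',b[0],.007).round(4))
delta((*BOT['blue'],.40))
E
```

```text
[[[65, 150, 225], [67, 156, 236], [66, 160, 234]], [[68, 152, 235], [67, 152, 230], [67, 155, 230]], [[67, 147, 234], [67, 149, 232], [67, 152, 230]], [[68, 145, 237], [67, 148, 232], [67, 152, 230]], [[67, 151, 242], [67, 147, 235], [67, 153, 237]], [[67, 184, 101], [67, 165, 215], [52, 147, 146]], [[25, 158, 58], [13, 213, 73], [5, 183, 110]]] [ 67 147 233] [[[120, 9, 56], [135, 18, 56]], [[120, 18, 58], [120, 9, 56]], [[114, 22, 58], [120, 18, 58]]]
red [0.5001 0.1473 0.007 ]
red [ 0.5327 -0.0525  0.007 ]
red [0.702  0.0785 0.007 ]
red [ 0.3655 -0.3088  0.007 ]
blue [-1.2733 -0.1261  0.007 ]
blue [-0.1742  1.0313  0.007 ]
blue [0.5357 0.2163 0.007 ]
blue [ 0.4162 -0.0487  0.007 ]
blue [ 0.5255 -0.3354  0.007 ]
yellow [0.4666 0.3898 0.007 ]
yellow [0.4668 0.2512 0.007 ]
yellow [ 0.5495 -0.1889  0.007 ]Traceback (most recent call last):
  File "<stdin>", line 7, in <module>
  File "h.py", line 32, in delta
    d=R.T@(np.array(p)-s['tcp_pos']); print(s['time_s'],s['tcp_pos'].round(4),s['tool_rot'].round(2),'F',s['wrist_force'].round(1),'w',s['width'].round(3),'delta',d.round(4))
                                                                                                                                       ^^^^^^^^^^^^^^^^
AttributeError: 'float' object has no attribute 'round'
```

```bash
sed -i "s/s\['width'\].round(3)/round(s['width'],3)/; s/(a,150,90)/(a,120,80)/" h.py
python3 - <<'E'
from h import *
I={n:cv2.imread(f'pics/{n}0.png')[:,:,::-1].copy() for n in('top','scene')}
B={n:blobs(I[n],'green') for n in I}
for t in B['top']:
    print(t[0],t[1],onz('top',t[0],.007).round(4),onz('top',t[0],.087).round(4))
    for s in B['scene']: print('   ',s[0],s[1],tri([ray('top',t[0]),ray('scene',s[0])]).round(4))
delta((*BOT['blue'],.40))
E
```

```text
[437.17910448 254.35074627] 134 [ 0.4757 -0.2438  0.007 ] [ 0.4655 -0.2288  0.087 ]
    [371.01616628 205.18013857] 433 [ 0.5328 -0.1048  0.292 ]
    [209.18674699 293.51807229] 332 [ 0.4654 -0.2281  0.0888]
[259.57915567 267.51319261] 758 [0.4386 0.1777 0.007 ] [0.4305 0.1694 0.087 ]
    [371.01616628 205.18013857] 433 [0.4377 0.1767 0.0157]
    [209.18674699 293.51807229] 332 [ 0.4175 -0.0188  0.0204]
0.9 [0.2008 0.5387 0.4045] [-8.9980e+01  1.0000e-02  1.0722e+02] F [-0.7  0.4  0.9] w 0.646 delta [-0.6731  0.0046 -0.0773]
```

Request:
{"api": "play_rows", "payload": {
  "plan": [
    [0.65,-0.025,0,-0.003,0],
    [0.65,-0.05,0,-0.006,0],
    [0.65,-0.05,0,-0.006,0],
    [0.65,-0.05,0,-0.006,0],
    [0.65,-0.05,0,-0.006,0],
    [0.65,-0.05,0,-0.006,0],
    [0.65,-0.05,0,-0.006,0],
    [0.65,-0.05,0,-0.006,0]
  ]
}}

```text
time_s: 1.9
tcp_pos: [0.3561, 0.1928, 0.4049]
tool_rot: [-90.1, 0.0, 107.3]
wrist_force: [0.3, 0.1, -0.3]
width: 0.647
```

Request:
{"api": "play_rows", "payload": {
  "plan": [
    [0.65,-0.05,0,-0.006,0],
    [0.65,-0.05,0,-0.006,0],
    [0.65,-0.05,0,-0.006,0],
    [0.65,-0.05,0,-0.006,0],
    [0.65,-0.05,0,-0.006,0],
    [0.65,-0.028,0.004,-0.001,0],
    [0.65,0,0,0,0],
    [0.65,0,0,0,0]
  ]
}}

```text
time_s: 2.9
tcp_pos: [0.4681, -0.0611, 0.4007]
tool_rot: [-90.0, -0.0, 107.3]
wrist_force: [0.7, 0.5, -0.7]
width: 0.653
```

```bash
sed -i "s/(.469,-.232)/(.4655,-.2285)/; s/(.440,.178)/(.4395,.178)/" h.py
python3 - <<'E'
from h import *
delta((*BOT['blue'],.30))
s=ctrl.get_state(); im=grab_frame('wrist'); cv2.imwrite('pics/w1.png',im[:,:,::-1])
for c in HUE:
    for b in blobs(im,c): print(c,b[0].round(1),b[1],onz('wrist',b[0],.087,s).round(4))
    print(proj('wrist',(*BOT[c],.087),s).round(1))
E
```

```text
2.9 [ 0.4681 -0.0611  0.4007] [-8.9990e+01 -4.0000e-02  1.0734e+02] F [ 0.7  0.5 -0.7] w 0.653 delta [-0.0211  0.1006  0.0005]
red [20.2 81.6] 1614 [ 0.4271 -0.3064  0.087 ]
red [284.8 206.7] 67 [ 0.46   -0.0942  0.087 ]
red [482.3 290.6] 2471 [0.4815 0.096  0.087 ]
red [277.7 272.5] 58 [ 0.5191 -0.0843  0.087 ]
red [266.9 324.9] 763 [ 0.5734 -0.0801  0.087 ]
red [367.1 401.4] 4119 [0.6296 0.0393 0.087 ]
[261.1 327.8]
yellow [577.3 291. ] 2256 [0.4565 0.1777 0.087 ]
yellow [128.7 305.4] 1310 [ 0.5911 -0.2057  0.087 ]
[128.3 306.2]
green [121.3 162.5] 1607 [ 0.464  -0.2278  0.087 ]
green [538.3 245.9] 2754 [0.4284 0.1232 0.087 ]
[120.2 164. ]
blue [296.1 224.7] 880 [ 0.4721 -0.0809  0.087 ]
blue [  3.8 241.9] 194 [ 0.5613 -0.3157  0.087 ]
blue [521.8 332.1] 1988 [0.5098 0.1504 0.087 ]
[295.1 226.5]
```

View pics/w1.png

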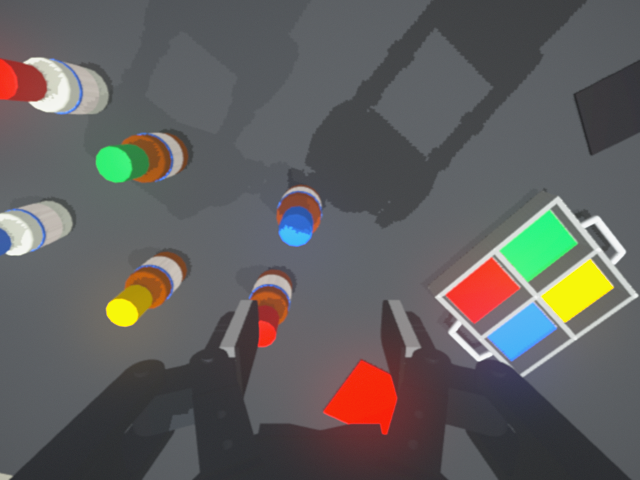

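Request:
{"api": "play_rows", "payload": {
  "plan": [
    [0.65,-0.01,0.02,0,0],
    [0.65,-0.011,0.03,0,0],
    [0.65,0,0.03,0,0],
    [0.65,0,0.02,0,0],
    [0.65,0,0,0,0],
    [0.65,0,0,0,0]
  ]
}}

```text
time_s: 3.7
tcp_pos: [0.475, -0.0813, 0.3019]
tool_rot: [-90.1, 0.1, 107.4]
wrist_force: [0.2, -0.1, 0.4]
width: 0.646
```

```bash
python3 - <<'E'
from h import *
delta((*BOT['blue'],.245))
s=ctrl.get_state(); im=grab_frame('wrist'); cv2.imwrite('pics/w2.png',im[:,:,::-1])
for b in blobs(im,'blue'): print(b[0].round(1),b[1],b[2],onz('wrist',b[0],.09,s).round(4))
E
```

```text
3.7 [ 0.475  -0.0813  0.3019] [-9.0080e+01  7.0000e-02  1.0742e+02] F [ 0.2 -0.1  0.4] w 0.646 delta [0.0004 0.0569 0.0011]
[ 7.  76.3] 232 [ 0 48 13 54] [ 0.4206 -0.2537  0.09  ]
[322.8 272.9] 2488 [298 242  51  62] [ 0.4724 -0.081   0.09  ]
[602.6 396.2] 2237 [564 369  76  57] [0.501  0.1173 0.09  ]
```

View pics/w2.png

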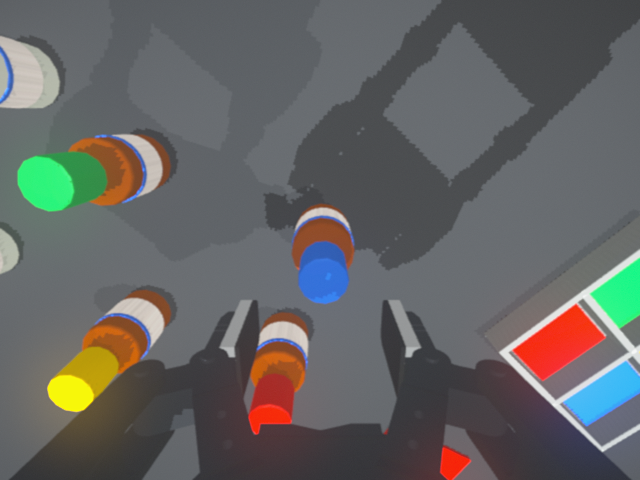

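Request:
{"api": "play_rows", "payload": {
  "plan": [
    [0.65,0,0.02,0,0],
    [0.65,0,0.02,0.001,0],
    [0.65,0,0.012,0,0],
    [0.65,0,0.006,0,0],
    [0.65,0,0,0,0],
    [0.65,0,0,0,0]
  ]
}}

```text
time_s: 4.5
tcp_pos: [0.4741, -0.0823, 0.2435]
tool_rot: [-90.1, 0.1, 107.4]
wrist_force: [-0.3, 0.0, -0.4]
width: 0.651
```

Request:
{"api": "play_rows", "payload": {
  "plan": [
    [0.45,0,0,0,0],
    [0.35,0,0,0,0],
    [0.25,0,0,0,0],
    [0.15,0,0,0,0],
    [0.0,0,0,0,0],
    [0.0,0,0,0,0]
  ],
  "squeeze": 40
}}

```text
time_s: 5.25
tcp_pos: [0.4738, -0.0821, 0.243]
tool_rot: [-90.0, 0.0, 107.4]
wrist_force: [0.6, 0.9, 3.7]
width: 0.314
```

```bash
python3 - <<'E'
from h import *
delta((*BOT['blue'],.243))
cv2.imwrite('pics/w3.png',grab_frame('wrist')[:,:,::-1])
E
```

```text
5.25 [ 0.4738 -0.0821  0.243 ] [-9.0020e+01  1.0000e-02  1.0737e+02] F [0.6 0.9 3.7] w 0.314 delta [ 0.0007 -0.     -0.0003]
```

View pics/w3.png

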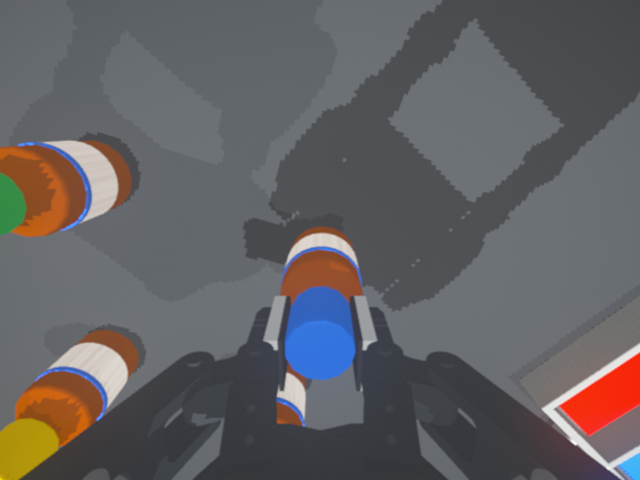

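Request:
{"api": "play_rows", "payload": {
  "plan": [
    [0,0,-0.01,0,0],
    [0,0,-0.025,0,0],
    [0,0,-0.03,0,0],
    [0,0,-0.02,0,0],
    [0,0,-0.005,0,0],
    [0,0,0,0,0]
  ]
}}

```text
time_s: 6.05
tcp_pos: [0.4735, -0.082, 0.3323]
tool_rot: [-90.0, -0.0, 107.4]
wrist_force: [-0.0, 0.6, -1.7]
width: 0.314
```

Request:
{"api": "play_rows", "payload": {
  "plan": [
    [0,0.013,0,-0.008,0],
    [0,0.03,0,-0.018,0],
    [0,0.04,0,-0.024,0],
    [0,0.046,0,-0.026,0],
    [0,0.046,0,-0.026,0],
    [0,0.04,0,-0.024,0],
    [0,0.03,0,-0.018,0],
    [0,0.014,0,-0.008,0]
  ]
}}

```text
time_s: 7.05
tcp_pos: [0.5409, 0.2129, 0.3314]
tool_rot: [-89.9, -0.0, 107.5]
wrist_force: [0.1, -1.1, -1.7]
width: 0.31
```

Request:
{"api": "play_rows", "payload": {
  "plan": [
    [0,0,0,0,0],
    [0,0,0,0,0],
    [0,0,0,0,0]
  ]
}}

```text
time_s: 7.42
tcp_pos: [0.5414, 0.2094, 0.3326]
tool_rot: [-90.0, 0.0, 107.3]
wrist_force: [0.5, -0.6, -1.7]
width: 0.314
```

```bash
python3 - <<'E'
from h import *
delta((*PAD['blue'],.251))
s=ctrl.get_state(); im=grab_frame('wrist'); cv2.imwrite('pics/w4.png',im[:,:,::-1]); cv2.imwrite('pics/s4.png',grab_frame('scene')[:,:,::-1])
for c in HUE: print(c,[onz('wrist',b[0],.007,s).round(3)[:2] for b in blobs(im,c,1000)])
E
```

```text
7.425 [0.5414 0.2094 0.3326] [-8.9980e+01  1.0000e-02  1.0729e+02] F [ 0.5 -0.6 -1.7] w 0.314 delta [ 0.0015  0.0816 -0.0005]
red [array([0.504, 0.142]), array([0.589, 0.222]), array([0.694, 0.084])]
yellow [array([0.471, 0.244]), array([0.461, 0.392])]
green [array([0.436, 0.177])]
blue [array([0.531, 0.207]), array([0.649, 0.242])]
```

View pics/w4.png

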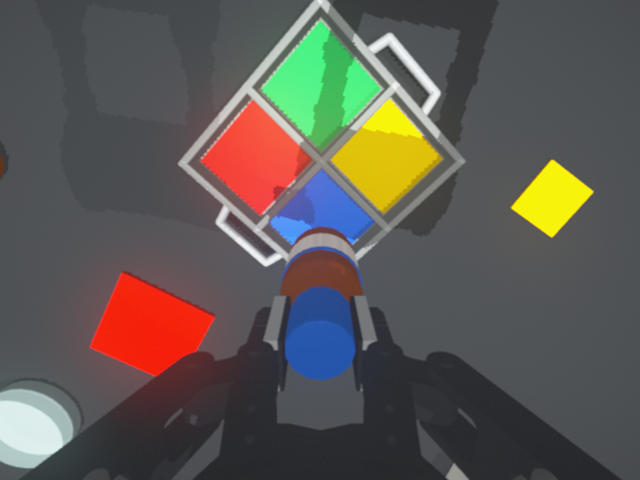

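Request:
{"api": "play_rows", "payload": {
  "plan": [
    [0,0.001,0.015,0,0],
    [0,0,0.025,0,0],
    [0,0,0.02,0,0],
    [0,0,0.012,0,0],
    [0,0,0.006,0,0],
    [0,0,0.002,0,0],
    [0,0,0,0,0],
    [0,0,0,0,0]
  ]
}}

```text
time_s: 8.52
tcp_pos: [0.5414, 0.2115, 0.2534]
tool_rot: [-90.1, 0.0, 107.4]
wrist_force: [0.1, -0.3, -1.7]
width: 0.315
```

Request:
{"api": "play_rows", "payload": {
  "plan": [
    [0,0,0.001,0,0],
    [0,0,0.001,0,0],
    [0,0,0,0,0],
    [0,0,0,0,0]
  ]
}}

```text
time_s: 9.02
tcp_pos: [0.5411, 0.2114, 0.2507]
tool_rot: [-90.0, -0.0, 107.4]
wrist_force: [0.7, -0.6, -0.5]
width: 0.315
```

Request:
{"api": "play_rows", "payload": {
  "plan": [
    [0,0,0.0007,0,0],
    [0,0,0,0,0],
    [0.32,0,0,0,0],
    [0.38,0,0,0,0],
    [0.45,0,0,0,0],
    [0.55,0,0,0,0],
    [0.6,0,0,0,0],
    [0.6,0,0,0,0]
  ]
}}

```text
time_s: 10.02
tcp_pos: [0.5411, 0.2115, 0.25]
tool_rot: [-90.0, -0.0, 107.4]
wrist_force: [-0.3, 0.1, 0.3]
width: 0.603
```

Request:
{"api": "play_rows", "payload": {
  "plan": [
    [0.6,0,-0.01,0,0],
    [0.6,0,-0.02,0,0],
    [0.6,0,-0.03,0,0],
    [0.6,0,-0.04,0,0],
    [0.6,0,-0.02,0,0],
    [0.6,0,0,0,0]
  ]
}}

```text
time_s: 10.78
tcp_pos: [0.5418, 0.2116, 0.3737]
tool_rot: [-90.4, 0.0, 107.4]
wrist_force: [0.9, 0.0, 0.2]
width: 0.599
```

```bash
python3 - <<'E'
from h import *
delta((*BOT['red'],.36))
cv2.imwrite('pics/s5.png',grab_frame('scene')[150:400,230:560,::-1])
E
```

```text
10.775 [0.5418 0.2116 0.3737] [-9.0360e+01  5.0000e-02  1.0737e+02] F [0.9 0.  0.2] w 0.599 delta [-0.2934  0.0136  0.0539]
```

View pics/s5.png

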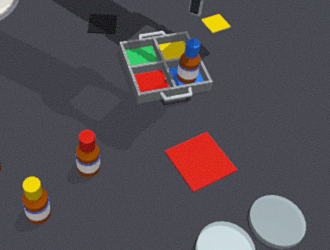

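Blue stands upright in the blue bay (crop about (187,62)). Next, red.

Request:
{"api": "play_rows", "payload": {
  "plan": [
    [0.65,-0.02,0,0.004,0],
    [0.65,-0.04,0,0.007,0],
    [0.65,-0.05,0,0.009,0],
    [0.65,-0.05,0,0.009,0],
    [0.65,-0.05,0,0.009,0],
    [0.65,-0.045,0,0.009,0],
    [0.65,-0.028,0,0.005,0],
    [0.65,-0.01,0,0.002,0]
  ]
}}

```text
time_s: 11.82
tcp_pos: [0.5765, -0.0867, 0.3687]
tool_rot: [-89.9, -0.1, 107.2]
wrist_force: [-0.4, 0.6, 1.2]
width: 0.647
```

Request:
{"api": "play_rows", "payload": {
  "plan": [
    [0.65,0,0.02,0,0],
    [0.65,0,0.03,0,0],
    [0.65,0,0.02,0,0],
    [0.65,0,0,0,0],
    [0.65,0,0,0,0]
  ]
}}

```text
time_s: 12.45
tcp_pos: [0.5772, -0.0842, 0.3007]
tool_rot: [-90.0, 0.0, 107.4]
wrist_force: [-0.8, 0.7, 0.2]
width: 0.65
```

```bash
cat > near.py <<'E'
import sys
from h import *
c=sys.argv[1]; delta((*BOT[c],.243))
s=ctrl.get_state(); im=grab_frame('wrist'); cv2.imwrite(f'pics/near_{c}.png',im[:,:,::-1])
for b in blobs(im,c,300): print(b[0].round(1),b[1],onz('wrist',b[0],.089,s).round(4))
E
python3 near.py red
```

```text
12.45 [ 0.5772 -0.0842  0.3007] [-9.004e+01  3.000e-02  1.074e+02] F [-0.8  0.7  0.2] w 0.65 delta [-0.0005  0.0577 -0.0006]
[616.  241.9] 3107 [0.5089 0.0638 0.089 ]
[322.  274.5] 2578 [ 0.5754 -0.0839  0.089 ]
[456.1 355.6] 608 [0.6027 0.0112 0.089 ]
[455.1 436.5] 547 [0.6625 0.0378 0.089 ]
```

Request:
{"api": "play_rows", "payload": {
  "plan": [
    [0.65,0,0.02,0,0],
    [0.65,0,0.02,0,0],
    [0.65,0,0.012,0,0],
    [0.65,0,0.006,0,0],
    [0.65,0,0,0,0],
    [0.65,0,0,0,0]
  ]
}}

```text
time_s: 13.25
tcp_pos: [0.5774, -0.0844, 0.2427]
tool_rot: [-90.1, 0.0, 107.4]
wrist_force: [-0.3, 0.3, -0.6]
width: 0.65
```

Request:
{"api": "play_rows", "payload": {
  "plan": [
    [0.45,0,0,0,0],
    [0.35,0,0,0,0],
    [0.25,0,0,0,0],
    [0.15,0,0,0,0],
    [0.0,0,0,0,0],
    [0.0,0,0,0,0]
  ]
}}

```text
time_s: 14.0
tcp_pos: [0.5773, -0.0843, 0.2424]
tool_rot: [-90.0, 0.0, 107.4]
wrist_force: [-1.1, 1.7, 5.1]
width: 0.318
```

Request:
{"api": "play_rows", "payload": {
  "plan": [
    [0,0,-0.01,0,0],
    [0,0,-0.025,0,0],
    [0,0,-0.03,0,0],
    [0,0,-0.02,0,0],
    [0,0,-0.005,0,0],
    [0,0,0,0,0]
  ]
}}

```text
time_s: 14.75
tcp_pos: [0.5769, -0.0843, 0.3316]
tool_rot: [-90.0, -0.0, 107.4]
wrist_force: [0.2, 1.1, -1.8]
width: 0.318
```

Request:
{"api": "play_rows", "payload": {
  "plan": [
    [0,0.013,0,0,0],
    [0,0.03,0,0,0],
    [0,0.036,0,0,0],
    [0,0.04,0,0,0],
    [0,0.04,0,0,0],
    [0,0.036,0,0,0],
    [0,0.03,0,0,0],
    [0,0.013,0,0,0]
  ]
}}

```text
time_s: 15.75
tcp_pos: [0.5047, 0.1445, 0.331]
tool_rot: [-89.9, -0.0, 107.5]
wrist_force: [-0.4, -0.2, -1.3]
width: 0.32
```

Request:
{"api": "play_rows", "payload": {
  "plan": [
    [0,0,0,0,0],
    [0,0,0,0,0],
    [0,0,0,0,0]
  ]
}}

```text
time_s: 16.12
tcp_pos: [0.5063, 0.142, 0.332]
tool_rot: [-90.0, 0.0, 107.3]
wrist_force: [0.3, -0.0, -1.1]
width: 0.314
```

```bash
python3 -c "
from h import *
delta((.5055,.143,.2525))"
```

```text
16.125 [0.5063 0.142  0.332 ] [-9.000e+01  1.000e-02  1.073e+02] F [ 0.3 -0.  -1.1] w 0.314 delta [0.0012 0.0795 0.0005]
```

Request:
{"api": "play_rows", "payload": {
  "plan": [
    [0,0.001,0.015,0,0],
    [0,0,0.025,0,0],
    [0,0,0.02,0,0],
    [0,0,0.012,0,0],
    [0,0,0.006,0,0],
    [0,0,0.002,0,0],
    [0,0,0,0,0],
    [0,0,0,0,0]
  ]
}}

```text
time_s: 17.12
tcp_pos: [0.506, 0.1438, 0.2527]
tool_rot: [-90.1, 0.0, 107.4]
wrist_force: [0.1, 0.6, -0.7]
width: 0.31
```

Request:
{"api": "play_rows", "payload": {
  "plan": [
    [0,0,0.001,0,0],
    [0,0,0.001,0,0],
    [0,0,0,0,0],
    [0,0,0,0,0]
  ]
}}

```text
time_s: 17.62
tcp_pos: [0.5057, 0.1438, 0.25]
tool_rot: [-90.0, -0.0, 107.4]
wrist_force: [-0.1, -0.4, 0.1]
width: 0.313
```

Request:
{"api": "play_rows", "payload": {
  "plan": [
    [0,0,0.0008,0,0],
    [0,0,0,0,0],
    [0.32,0,0,0,0],
    [0.38,0,0,0,0],
    [0.45,0,0,0,0],
    [0.55,0,0,0,0],
    [0.6,0,0,0,0],
    [0.6,0,0,0,0]
  ]
}}

```text
time_s: 18.62
tcp_pos: [0.5057, 0.1438, 0.2492]
tool_rot: [-90.0, 0.0, 107.4]
wrist_force: [0.3, -0.2, -0.5]
width: 0.599
```

Request:
{"api": "play_rows", "payload": {
  "plan": [
    [0.6,0,-0.01,0,0],
    [0.6,0,-0.02,0,0],
    [0.6,0,-0.03,0,0],
    [0.6,0,-0.04,0,0],
    [0.6,0,-0.02,0,0],
    [0.6,0,0,0,0]
  ]
}}

```text
time_s: 19.38
tcp_pos: [0.5063, 0.1438, 0.3718]
tool_rot: [-90.3, 0.1, 107.4]
wrist_force: [-0.3, -1.3, -0.2]
width: 0.602
```

```bash
python3 - <<'E'
from h import *
delta((*BOT['yellow'],.36))
cv2.imwrite('pics/w6.png',grab_frame('wrist')[:,:,::-1])
E
```

```text
19.375 [0.5063 0.1438 0.3718] [-9.0280e+01  7.0000e-02  1.0738e+02] F [-0.3 -1.3 -0.2] w 0.602 delta [-0.3594  0.0121  0.0227]
```

View pics/w6.png

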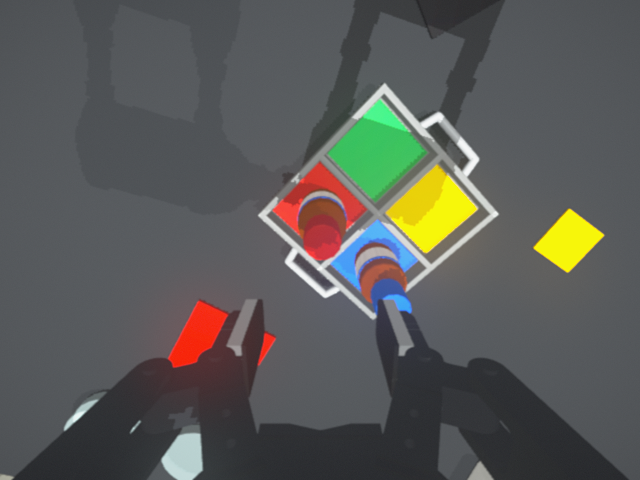

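Red (322,230) and blue (382,280) both stand upright in their bays. Next, yellow.

Request:
{"api": "play_rows", "payload": {
  "plan": [
    [0.65,-0.02,0,0.001,0],
    [0.65,-0.045,0,0.003,0],
    [0.65,-0.055,0,0.004,0],
    [0.65,-0.06,0,0.004,0],
    [0.65,-0.06,0,0.004,0],
    [0.65,-0.055,0,0.003,0],
    [0.65,-0.045,0,0.003,0],
    [0.65,-0.02,0,0.001,0]
  ]
}}

```text
time_s: 20.42
tcp_pos: [0.5909, -0.2088, 0.3672]
tool_rot: [-89.9, -0.1, 107.2]
wrist_force: [-0.6, 0.1, -0.8]
width: 0.65
```

Request:
{"api": "play_rows", "payload": {
  "plan": [
    [0.65,0,0.02,0,0],
    [0.65,0,0.03,0,0],
    [0.65,0,0.02,0,0],
    [0.65,0,0,0,0],
    [0.65,0,0,0,0]
  ]
}}

```text
time_s: 21.05
tcp_pos: [0.5916, -0.2062, 0.3]
tool_rot: [-90.1, 0.0, 107.4]
wrist_force: [-0.6, 0.5, 1.4]
width: 0.649
```

```bash
python3 near.py yellow
```

```text
21.05 [ 0.5916 -0.2062  0.3   ] [-9.0050e+01  5.0000e-02  1.0741e+02] F [-0.6  0.5  1.4] w 0.649 delta [ 0.0001  0.057  -0.0004]
[322.3 276.6] 2570 [ 0.5908 -0.2055  0.089 ]
```

Request:
{"api": "play_rows", "payload": {
  "plan": [
    [0.65,0,0.02,0,0],
    [0.65,0,0.02,0,0],
    [0.65,0,0.011,0,0],
    [0.65,0,0.006,0,0],
    [0.65,0,0,0,0],
    [0.65,0,0,0,0]
  ]
}}

```text
time_s: 21.85
tcp_pos: [0.5915, -0.2069, 0.2429]
tool_rot: [-90.1, 0.1, 107.4]
wrist_force: [-0.7, -0.6, 0.3]
width: 0.65
```

Request:
{"api": "play_rows", "payload": {
  "plan": [
    [0.45,0,0,0,0],
    [0.35,0,0,0,0],
    [0.25,0,0,0,0],
    [0.15,0,0,0,0],
    [0.0,0,0,0,0],
    [0.0,0,0,0,0]
  ]
}}

```text
time_s: 22.6
tcp_pos: [0.5914, -0.2067, 0.2426]
tool_rot: [-90.0, 0.0, 107.4]
wrist_force: [-0.9, 1.7, 4.3]
width: 0.319
```

Request:
{"api": "play_rows", "payload": {
  "plan": [
    [0,0,-0.01,0,0],
    [0,0,-0.025,0,0],
    [0,0,-0.035,0,0],
    [0,0,-0.035,0,0],
    [0,0,-0.03,0,0],
    [0,0,-0.015,0,0],
    [0,0,0,0,0],
    [0,0,0,0,0]
  ]
}}

```text
time_s: 23.6
tcp_pos: [0.5909, -0.2065, 0.3903]
tool_rot: [-89.9, -0.1, 107.4]
wrist_force: [-0.5, 0.3, -2.7]
width: 0.316
```

Request:
{"api": "play_rows", "payload": {
  "plan": [
    [0,0.015,0,-0.001,0],
    [0,0.03,0,-0.0015,0],
    [0,0.042,0,-0.002,0],
    [0,0.046,0,-0.002,0],
    [0,0.046,0,-0.002,0],
    [0,0.046,0,-0.002,0],
    [0,0.046,0,-0.002,0],
    [0,0.046,0,-0.002,0]
  ]
}}

```text
time_s: 24.6
tcp_pos: [0.509, 0.1023, 0.3913]
tool_rot: [-89.9, -0.0, 107.4]
wrist_force: [0.0, 1.1, -1.2]
width: 0.315
```

Request:
{"api": "play_rows", "payload": {
  "plan": [
    [0,0.046,0,-0.002,0],
    [0,0.042,0,-0.002,0],
    [0,0.035,0,-0.002,0],
    [0,0.02,0,-0.001,0],
    [0,0.006,0,-0.001,0],
    [0,0,0,0,0],
    [0,0,0,0,0],
    [0,0,0,0,0]
  ]
}}

```text
time_s: 25.6
tcp_pos: [0.4738, 0.2441, 0.3921]
tool_rot: [-90.0, 0.0, 107.3]
wrist_force: [-0.6, -0.9, -1.3]
width: 0.314
```

```bash
python3 -c "
from h import *
delta((.4735,.2455,.2525))"
```

```text
25.6 [0.4738 0.2441 0.3921] [-8.9990e+01  1.0000e-02  1.0731e+02] F [-0.6 -0.9 -1.3] w 0.314 delta [ 1.400e-03  1.396e-01 -1.000e-04]
```

Request:
{"api": "play_rows", "payload": {
  "plan": [
    [0,0.001,0.015,0,0],
    [0,0,0.03,0,0],
    [0,0,0.035,0,0],
    [0,0,0.03,0,0],
    [0,0,0.015,0,0],
    [0,0,0.008,0,0],
    [0,0,0.004,0,0],
    [0,0,0.002,0,0]
  ]
}}

```text
time_s: 26.6
tcp_pos: [0.4737, 0.2459, 0.2539]
tool_rot: [-90.1, 0.0, 107.4]
wrist_force: [-0.7, -0.3, -0.9]
width: 0.313
```

Request:
{"api": "play_rows", "payload": {
  "plan": [
    [0,0,0,0,0],
    [0,0,0.001,0,0],
    [0,0,0.001,0,0],
    [0,0,0,0,0],
    [0,0,0,0,0]
  ]
}}

```text
time_s: 27.22
tcp_pos: [0.4733, 0.2457, 0.2512]
tool_rot: [-90.0, -0.0, 107.4]
wrist_force: [0.2, 0.0, -0.7]
width: 0.314
```

Request:
{"api": "play_rows", "payload": {
  "plan": [
    [0,0,0.0008,0,0],
    [0,0,0.0008,0,0],
    [0,0,0,0,0],
    [0,0,0,0,0]
  ]
}}

```text
time_s: 27.72
tcp_pos: [0.4733, 0.2458, 0.2497]
tool_rot: [-90.0, -0.0, 107.4]
wrist_force: [-0.7, -0.1, -1.5]
width: 0.314
```

Request:
{"api": "play_rows", "payload": {
  "plan": [
    [0,0,0.0007,0,0],
    [0,0,0,0,0],
    [0,0,0,0,0],
    [0,0,0,0,0]
  ]
}}

```text
time_s: 28.22
tcp_pos: [0.4735, 0.2459, 0.2496]
tool_rot: [-90.1, -0.0, 107.4]
wrist_force: [-2.0, -0.3, 5.2]
width: 0.317
```

Contact (force rises to +5 N). Release.

Request:
{"api": "play_rows", "payload": {
  "plan": [
    [0.32,0,0,0,0],
    [0.38,0,0,0,0],
    [0.45,0,0,0,0],
    [0.55,0,0,0,0],
    [0.6,0,0,0,0],
    [0.6,0,0,0,0]
  ]
}}

```text
time_s: 28.98
tcp_pos: [0.4733, 0.2457, 0.2488]
tool_rot: [-90.0, -0.0, 107.4]
wrist_force: [-0.6, 0.4, -1.1]
width: 0.602
```

Request:
{"api": "play_rows", "payload": {
  "plan": [
    [0.6,0,-0.01,0,0],
    [0.6,0,-0.02,0,0],
    [0.6,0,-0.03,0,0],
    [0.6,0,-0.04,0,0],
    [0.6,0,-0.02,0,0],
    [0.6,0,0,0,0]
  ]
}}

```text
time_s: 29.72
tcp_pos: [0.4738, 0.2459, 0.3715]
tool_rot: [-90.3, 0.0, 107.4]
wrist_force: [0.3, 0.7, 0.1]
width: 0.596
```

```bash
python3 -c "
from h import *
delta((*BOT['green'],.36))"
```

```text
29.725 [0.4738 0.2459 0.3715] [-9.0290e+01  1.0000e-02  1.0738e+02] F [0.3 0.7 0.1] w 0.596 delta [-0.4503  0.0108  0.1497]
```

Request:
{"api": "play_rows", "payload": {
  "plan": [
    [0.65,-0.02,0,0.007,0],
    [0.65,-0.04,0,0.013,0],
    [0.65,-0.05,0,0.017,0],
    [0.65,-0.05,0,0.017,0],
    [0.65,-0.05,0,0.017,0],
    [0.65,-0.05,0,0.017,0],
    [0.65,-0.05,0,0.017,0],
    [0.65,-0.05,0,0.017,0]
  ]
}}

```text
time_s: 30.72
tcp_pos: [0.4636, -0.1358, 0.3677]
tool_rot: [-89.9, -0.1, 107.4]
wrist_force: [0.2, 0.4, 0.1]
width: 0.65
```

Request:
{"api": "play_rows", "payload": {
  "plan": [
    [0.65,-0.045,0,0.014,0],
    [0.65,-0.03,0,0.009,0],
    [0.65,-0.015,0.01,0.005,0],
    [0.65,0,0.03,0,0],
    [0.65,0,0.025,0,0],
    [0.65,0,0.005,0,0],
    [0.65,0,0,0,0],
    [0.65,0,0,0,0]
  ]
}}

```text
time_s: 31.72
tcp_pos: [0.4649, -0.2286, 0.3]
tool_rot: [-90.1, 0.1, 107.4]
wrist_force: [-0.7, 0.6, 0.8]
width: 0.651
```

```bash
python3 near.py green
```

```text
31.725 [ 0.4649 -0.2286  0.3   ] [-9.007e+01  1.000e-01  1.074e+02] F [-0.7  0.6  0.8] w 0.651 delta [-0.      0.057  -0.0005]
[323.9 276.2] 2532 [ 0.4637 -0.2273  0.089 ]
```

View pics/near_green.png

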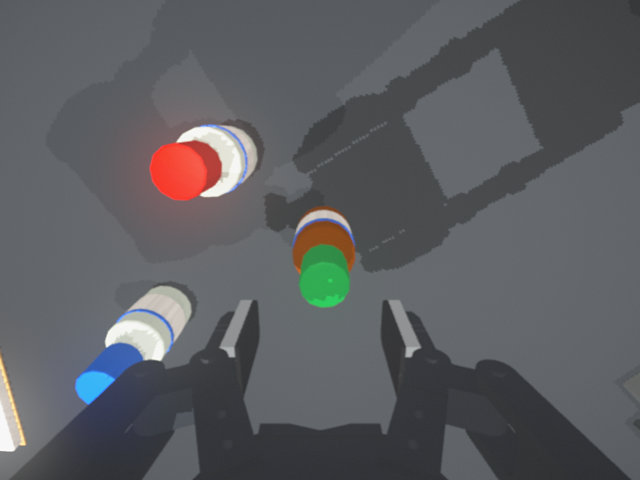

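The green cap (324,280) is centred between the jaws and the white bottles are clear of them.

Request:
{"api": "play_rows", "payload": {
  "plan": [
    [0.65,0,0.02,0,0],
    [0.65,0.001,0.02,0,0],
    [0.65,0,0.011,0,0],
    [0.65,0,0.006,0,0],
    [0.65,0,0,0,0],
    [0.65,0,0,0,0]
  ]
}}

```text
time_s: 32.52
tcp_pos: [0.4645, -0.2278, 0.2427]
tool_rot: [-90.0, 0.1, 107.4]
wrist_force: [-0.1, 0.2, 0.2]
width: 0.648
```

Request:
{"api": "play_rows", "payload": {
  "plan": [
    [0.45,0,0,0,0],
    [0.35,0,0,0,0],
    [0.25,0,0,0,0],
    [0.15,0,0,0,0],
    [0.0,0,0,0,0],
    [0.0,0,0,0,0]
  ]
}}

```text
time_s: 33.28
tcp_pos: [0.4643, -0.2276, 0.2423]
tool_rot: [-90.0, 0.0, 107.4]
wrist_force: [-1.4, 3.0, 5.6]
width: 0.315
```

Request:
{"api": "play_rows", "payload": {
  "plan": [
    [0,0,-0.01,0,0],
    [0,0,-0.025,0,0],
    [0,0,-0.035,0,0],
    [0,0,-0.035,0,0],
    [0,0,-0.03,0,0],
    [0,0,-0.015,0,0],
    [0,0,0,0,0],
    [0,0,0,0,0]
  ]
}}

```text
time_s: 34.28
tcp_pos: [0.4638, -0.2273, 0.3902]
tool_rot: [-89.9, -0.1, 107.4]
wrist_force: [-0.0, 0.3, -1.9]
width: 0.314
```

Request:
{"api": "play_rows", "payload": {
  "plan": [
    [0,0.015,0,-0.004,0],
    [0,0.028,0,-0.007,0],
    [0,0.036,0,-0.009,0],
    [0,0.04,0,-0.01,0],
    [0,0.04,0,-0.01,0],
    [0,0.04,0,-0.01,0],
    [0,0.04,0,-0.01,0],
    [0,0.04,0,-0.01,0]
  ]
}}

```text
time_s: 35.28
tcp_pos: [0.4467, 0.0617, 0.391]
tool_rot: [-89.9, -0.1, 107.4]
wrist_force: [0.6, -0.9, -0.7]
width: 0.316
```

Request:
{"api": "play_rows", "payload": {
  "plan": [
    [0,0.04,0,-0.01,0],
    [0,0.036,0,-0.009,0],
    [0,0.026,0,-0.005,0],
    [0,0.012,0,-0.002,0],
    [0,0.003,0,-0.001,0],
    [0,0,0,0,0],
    [0,0,0,0,0],
    [0,0,0,0,0]
  ]
}}

```text
time_s: 36.28
tcp_pos: [0.4387, 0.1788, 0.3919]
tool_rot: [-90.0, 0.0, 107.3]
wrist_force: [-0.2, 0.0, -1.3]
width: 0.317
```

```bash
python3 -c "
from h import *
delta((.439,.1775,.2525))"
```

```text
36.275 [0.4387 0.1788 0.3919] [-9.0000e+01  1.0000e-02  1.0731e+02] F [-0.2  0.  -1.3] w 0.317 delta [-1.300e-03  1.394e-01  1.000e-04]
```

Request:
{"api": "play_rows", "payload": {
  "plan": [
    [0,-0.002,0.015,0,0],
    [0,0,0.03,0,0],
    [0,0,0.035,0,0],
    [0,0,0.03,0,0],
    [0,0,0.015,0,0],
    [0,0,0.008,0,0],
    [0,0,0.004,0,0],
    [0,0,0.002,0,0]
  ]
}}

```text
time_s: 37.28
tcp_pos: [0.4396, 0.1775, 0.2535]
tool_rot: [-90.1, 0.0, 107.4]
wrist_force: [0.3, 0.5, -1.2]
width: 0.317
```

Request:
{"api": "play_rows", "payload": {
  "plan": [
    [0,0,0,0,0],
    [0,0,0.001,0,0],
    [0,0,0.001,0,0],
    [0,0,0.0008,0,0],
    [0,0,0,0,0],
    [0,0,0,0,0]
  ]
}}

```text
time_s: 38.02
tcp_pos: [0.4391, 0.1774, 0.2501]
tool_rot: [-90.0, 0.0, 107.4]
wrist_force: [0.2, -0.5, -1.7]
width: 0.315
```

Request:
{"api": "play_rows", "payload": {
  "plan": [
    [0,0,0.0008,0,0],
    [0,0,0,0,0],
    [0,0,0,0,0]
  ]
}}

```text
time_s: 38.4
tcp_pos: [0.4391, 0.1774, 0.2493]
tool_rot: [-90.0, 0.0, 107.4]
wrist_force: [0.8, -0.1, -2.3]
width: 0.315
```

Request:
{"api": "play_rows", "payload": {
  "plan": [
    [0,0,0.0006,0,0],
    [0,0,0,0,0],
    [0,0,0,0,0]
  ]
}}

```text
time_s: 38.78
tcp_pos: [0.4393, 0.1775, 0.2492]
tool_rot: [-90.0, 0.0, 107.4]
wrist_force: [-1.1, 0.6, 5.4]
width: 0.315
```

Request:
{"api": "play_rows", "payload": {
  "plan": [
    [0.32,0,0,0,0],
    [0.38,0,0,0,0],
    [0.45,0,0,0,0],
    [0.55,0,0,0,0],
    [0.6,0,0,0,0],
    [0.6,0,0,0,0]
  ]
}}

```text
time_s: 39.52
tcp_pos: [0.4391, 0.1774, 0.2487]
tool_rot: [-90.0, 0.0, 107.4]
wrist_force: [1.0, 0.4, -0.2]
width: 0.599
```

Request:
{"api": "play_rows", "payload": {
  "plan": [
    [0.6,0,-0.01,0,0],
    [0.6,0,-0.02,0,0],
    [0.6,0,-0.03,0,0],
    [0.6,0,-0.04,0,0],
    [0.6,0,-0.03,0,0],
    [0.6,0,-0.02,0,0],
    [0.6,0,0,0,0]
  ]
}}

```text
time_s: 40.4
tcp_pos: [0.4395, 0.1775, 0.401]
tool_rot: [-90.3, 0.0, 107.4]
wrist_force: [0.0, -0.2, -0.7]
width: 0.6
```

```bash
python3 - <<'E'
from h import *
cv2.imwrite('pics/w9.png',grab_frame('wrist')[:,:,::-1]);cv2.imwrite('pics/s9.png',grab_frame('scene')[:,:,::-1])
E
```

```text
(no output)
```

View pics/s9.png

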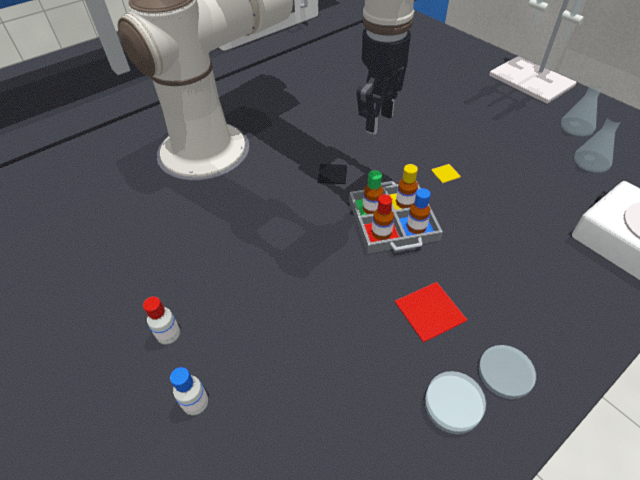

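View pics/w9.png

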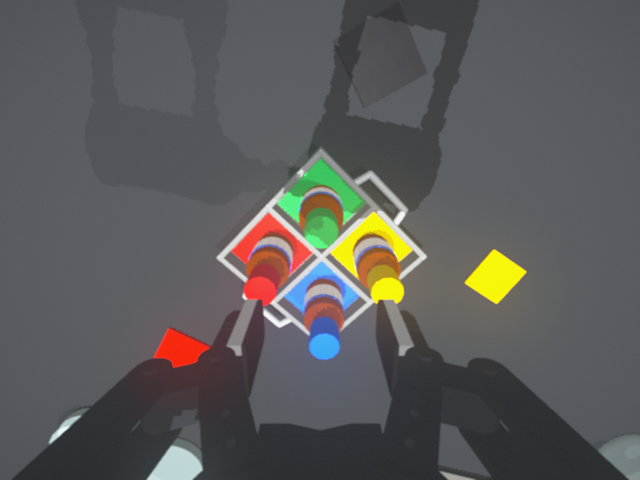

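All four bottles stand upright in bays of their cap's colour, the white bottles haven't moved, and the gripper is clear.

```bash
python3 -c "
from cell import ctrl
print(ctrl.job_done())"
```

```text
the job is handed in; nothing more can be done
None
```

All four amber bottles are packed in the caddy, each upright in the bay with its cap's colour. I gripped each one by the cap, lowered it until the pad took its weight (wrist force no more than about 6 N), and then let go. The job was handed in at about 40.5 s of the 115 s allowed.

My last scene and wrist pictures show the red, blue, yellow and green bottles standing in their own bays. The two white bottles are still where they stood and the gripper is about 150 mm clear. No check failed. The cameras agreed on the bottle positions to about 2 mm. The low scene view put the pads about 6–9 mm off because the caddy walls hide part of them, so I used the top view for those.

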